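# Tip a round model out of its block and stand it in the rack

### The job

The round printed model lies flush in its plywood block, out of the fingers' grasp. Press down its overhanging side over the well, next to the thumb notch, so that it tips and stays leaning in the well by itself with its other edge raised; then pinch it by the raised edge and lower it upright between the cheeks of the rack, all the way down onto the rods before you let go. Leave the sanding block, the tape roll and the bin where they are.

Things in the scene. Friction and masses are not known exactly. Their poses are not given: they have to be found in the camera images.
- block: fixed plywood block 153 (x) x 150 (y) x 76 mm high, origin on the table, x towards its well (the side near the robot). x<0: flat ledge 62 mm high, round rim (inner radius 62 mm about x=-4). x>0: open well between side walls y=+-63 mm, floor 6 mm high; end wall 12 mm thick, upright at x=63 from 76 down to 58 mm height, then sloping in to x=42 at the floor; thumb notch 56 mm wide, 18 deep in its top
- block_edge (a point): middle of the ledge's straight inner edge over which the model tips (block x=0, y=0, height 62 mm); the edge runs along y
- block_press (a point): where to press: on the model's top face as it lies flat (height 74 mm), 42 mm beyond the ledge's edge over the well. Pressed down 30 to 36 mm here, the model passes its balance point (about 35 deg) and drops on into the well by itself
- model: loose white printed disc, 120 mm diameter, 12 mm thick, 0.1 to 0.21 kg; low city relief (4 mm high, within 26 mm of the axis) on one face; origin at the centre of the other face, z along the axis out of the relief. It starts flat on the ledge, relief up, centre at block x=-4, overhanging the well by 56 mm
- model_mid (a point): centre of the disc, 6 mm from either flat face. Once tipped, the disc leans on the ledge's edge, lower rim on the well's floor or sloping wall, relief towards the well, about 58 deg from level; its centre then at block x=9 mm, 60 mm high, its raised edge about 113 mm above the table and 50 mm above the ledge
- rack: fixed plywood rack for one upright disc: base 100 (x) x 150 (y) x 12 mm; two cheeks along y, 110 mm long, 8 mm thick, inner faces at x=+-8.5 mm, tops 48 mm high; between them two aluminium cross rods (10 mm diameter, y=+-38 mm, axes 22 mm high). The disc stands on the rods, its axis along x. Origin on the table under the middle
- rack_seat (a point): where the disc's centre is when it stands home on both rods: 75 mm above the rack's origin
- sander: bystander: loose cork sanding block, 110 x 65 x 35 mm, origin at the centre of its underside
- tape: bystander: loose tape roll lying flat, 100 mm diameter, 25 mm high, origin at the centre of its underside
- bin: bystander: open white plastic bin, 120 x 180 x 90 mm, origin at the centre of its underside
There are look-alikes about, which are no part of the job. There is more than one size of the model; the job needs the middle-sized.

How it is judged:
On the way, in this order (a step that is already met when the one before it is completed fails the run):
1. the model leans in the block's well by itself, its edge raised, the fingers off it (angle between model's own z axis and vertical between 0.75 and 1.5 rad and horizontal distance between model_mid and block below 0.06 m and contact force between model and the fingers below 0.1 N and contact force between model and block above 0.3 N and linear speed of model below 0.03 m/s), for 0.2 s.
2. the model is down on the rack's rods while the fingers still hold it (x of model_mid in the frame of rack between -0.012 and 0.012 m and y of model_mid in the frame of rack between -0.012 and 0.012 m and z of model_mid in the frame of rack between 0.066 and 0.08 m and angle between the z axis of model and the x axis of rack, either way round below 0.25 rad and contact force between model and the fingers above 0.5 N), for 0.1 s.
At the end, for the whole second after the job is handed in: The model stands at rest between the rack's cheeks on both rods, released: its centre within 12 mm of the rack's middle in x and y and 66 to 80 mm above the rack's underside, its axis within 0.25 rad of the rack's x axis (either face may point either way) (x of model_mid in the frame of rack between -0.012 and 0.012 m and y of model_mid in the frame of rack between -0.012 and 0.012 m and z of model_mid in the frame of rack between 0.066 and 0.08 m and angle between the z axis of model and the x axis of rack, either way round below 0.25 rad and linear speed of model below 0.02 m/s and angular speed of model below 0.1 rad/s); the robot touches nothing.
It fails at once if the sanding block is moved more than 20 mm (distance of sander from where it was at the start of the episode above 0.02 m).
It fails at once if the tape roll is moved more than 20 mm (distance of tape from where it was at the start of the episode above 0.02 m).
It fails at once if the bin is moved more than 20 mm (distance of bin from where it was at the start of the episode above 0.02 m).
It also fails if it takes over 58 s, if anything falls off the work surface, if the arm or the gripper's body presses on something with over 40 N, if the wrist force passes 120 N, or if a joint passes its speed limit or range.

### The arm

A 7-joint arm with a two-finger parallel gripper is mounted at the origin on the work surface. World frame = base frame: x ahead of the robot, y to its left, z up, the work surface at z = 0. Lengths are in m, angles in rad, forces in N, time in s.
With the tool pointing down it reaches from about 0.35 to 0.9 m from the base axis. Payload 8.1 kg.
Tool frame: the origin (TCP) lies at the centre of the arm's flange, where the gripper is bolted on; the fingertips stand 178 mm ahead of it and the grasp point (between the pads) lies 159 mm ahead of it; x points along the fingers, z is the direction in which the jaws open and shut, and the axes are right-handed (so a half turn about x gives the same grasp; the last joint's range is limited). The gripper opens to 92 mm and grips with 3 to 60 N. Pads are 19 mm wide; open, the fingers measure 130 mm over their backs; the gripper's body (75 mm by 190 mm) begins 47 mm behind the grasp point.
Start: joints at [1.143, 0.434, 0.025, 1.573, -0.012, 1.134, -0.075], TCP at [0.199, -0.592, 0.405] pointing down, gripper open.
Joint ranges: [-2.62, 2.62], [-0.44, 2.09], [-1.27, 1.32], [0.08, 2.57], [-1.32, 4.46], [0.12, 2], [-2.74, 2.74]. Speed limits (rad/s): [2.22, 2.22, 3.01, 3.01, 3.14, 3.14, 3.14].

### API

Orientations are given as a rotation vector (axis times angle).
In Python, from cell import arm, get_image, search_frame, pinpoint gives the robot as it stands.
- The arm moves only by the tool arm_command, never from a script. Its argument "motion" is a list of rows, each a list of 7 numbers: the finger opening in mm, from 0 to 91.8, then the shift along the tool's x, y, z in mm, then the turn, a rotation vector about the tool's x, y, z in degrees. In form: [[fingers, x, y, z, ax, ay, az], ...]. A call has 1 to 5 rows; each row shifts and turns the commanded pose from where the row before left it, along the tool's axes as they then stand; what a row does not reach is not made up. A row lasts 1/8 s, in which the tool goes at most 62.5 mm and 10.7 degrees, less where a joint would pass 70% of its speed; a pose out of reach is approached as far as the arm can. A call with a gripper value outside its range is refused whole. The fingers move at their own pace and stop on an object; "newtons" is the grip in N (left out, the last holds). Time passes only in rows, so rows that do not move let the fingers close. It gives the time, the measured TCP pose, the force and the opening at its end, in the units of the state.
- arm.observe(): the state, without advancing time (a new reading comes with each control period).
- get_image(name): name is "side" or "top" or "wrist"; returns a dict with "frame" (384x512x3 uint8, red, green, blue), "range_z" (384x512 float32, m along the optical axis (not along the pixel's ray), 0 where there is no reading), "K" (3x3 intrinsics, pixels), "origin" and "rotation" of the camera in the world; the wrist camera has in their place "tool_from_camera" (4x4, takes a point from camera to tool coordinates, whose origin is the TCP and whose axes are the tool frame's). Camera axes: x right, y down, z forward; pixel columns grow to the right and rows downward; lengths in m; the calibration is good to about 2 mm. A picture is of the moment at which its call begins: read the wrist's pose just before it.
- arm.sign_off(): hands the job in, once; it reports no verdict.
Trained networks look in the newest picture that a camera, given by its name, has taken for a name from the list of things; names that differ only in an ending like _2 or _b are one class to them, and where a whole thing is asked for, a point or a joint stands for the part that bears it (a point fixed in the world has none). Each returns a list of dicts, best first, with "p" (0 to 1); they miss things now and then, are a little off and sometimes report something else, mostly with a low value. They report only what shows in the picture. A call takes as long as a camera call. They do not tell look-alikes from the thing itself.
- search_frame(camera, target): "point" ([x, y, z] in m, in world coordinates, good to about 4 mm: the middle of the surface that is visible of it).
- pinpoint(camera, target): "point" ([x, y, z] in m, in world coordinates, good to about 4 mm: a listed point, or the origin of a listed thing).
The state is a dict: "clock": time; "joints": joint angles; "dq": joint speeds; "joint_efforts": joint torques, N m; "position": TCP position; "ee_rot": TCP orientation; "force": force on the tool from outside, world axes, zero at the start; "ft_torque": the same for the moment, N m; "width": opening from 0.0 (shut) to 1.0 (fully open).
Only numpy, scipy, OpenCV 4.12 (cv2) and the standard library are available. Lean on these libraries where they do the work, as an engineer would, in place of code of your own. Each camera call takes 0.05 s, during which the arm holds its last target. There are 200 camera calls.

## Working session

There is one attempt and no reset: what is moved stays moved. The work goes in short steps, Python scripts to look and compute and a tool call to move; the robot and the scene stay as the last step left them, time stands still between calls to the robot, and variables do not carry over. Pictures are saved under pics/ and viewed, about 8 in all and at most 12, crops included, and the job is handed in when it is done.

Besides the shell and the picture viewer there is one more tool, called after ">>>" by a JSON object that holds its "op" and its "data", one argument or row to a line. arm_command: Moves the arm, as the interface text tells. Its arguments: {"type":"object","properties":{"motion":{"type":"array"},"newtons":{"type":"number"}},"required":["motion"]}

```bash
mkdir -p pics; ls; cat > h.py <<'E'
import numpy as np, cv2
from scipy.spatial.transform import Rotation as R
from cell import arm, get_image, search_frame, pinpoint
np.set_printoptions(precision=4,suppress=True)
def save(n,im): cv2.imwrite('pics/'+n+'.png',cv2.cvtColor(im,cv2.COLOR_RGB2BGR))
def cam(n):
    s=arm.observe(); d=get_image(n)
    if n=='wrist':
        T=np.array(d['tool_from_camera']); Rt=R.from_rotvec(s['ee_rot']).as_matrix()
        d['rotation']=Rt@T[:3,:3]; d['origin']=Rt@T[:3,3]+np.array(s['position'])
    return d
def cloud(d):
    z=d['range_z']; v,u=np.indices(z.shape); K=np.array(d['K'])
    P=np.stack([(u-K[0,2])/K[0,0]*z,(v-K[1,2])/K[1,1]*z,z],-1)
    P=P@np.array(d['rotation']).T+np.array(d['origin']); P[z==0]=np.nan
    return P
E
python3 - <<'E'
from h import *
s=arm.observe();print(s); print(R.from_rotvec(s['ee_rot']).as_matrix())
ims=[]
for c in ['top','side']:
    d=cam(c); save(c+'0',d['frame']); np.save(c+'0.npy',cloud(d))
    for t in ['model','model_mid','block','block_edge','block_press','rack','rack_seat','sander','tape','bin']:
        print(c,t,[(np.round(r['point'],3).tolist(),round(r['p'],2)) for r in pinpoint(c,t)][:4])
E
```

```text
pics
{'clock': 0.0, 'joints': array([ 1.1434,  0.4352,  0.025 ,  1.5741, -0.0116,  1.134 , -0.0751]), 'dq': array([ 0.0008,  0.0007, -0.0012, -0.0012,  0.0002,  0.0006, -0.0016]), 'joint_efforts': array([ -0.0021, -66.7849,   0.984 , -31.4475,  -0.0606,   0.0427,
         0.0002]), 'position': array([ 0.1993, -0.5921,  0.404 ]), 'ee_rot': array([ 0.9676,  1.3469, -0.9663]), 'force': array([ 0.1018, -0.173 , -0.1328]), 'ft_torque': array([-0.015 ,  0.0215, -0.0162]), 'width': 1.0002864656518935}
[[-0.0006  0.9477  0.319 ]
 [ 0.0014  0.319  -0.9477]
 [-1.     -0.0001 -0.0016]]Traceback (most recent call last):
  File "<stdin>", line 5, in <module>
  File "h.py", line 15, in cloud
    P=P@np.array(d['rotation']).T+np.array(d['origin']); P[z==0]=np.nan
      ~~~~~~~~~~~~~~~~~~~~~~~~~~~^~~~~~~~~~~~~~~~~~~~~~
ValueError: operands could not be broadcast together with shapes (384,512) (3,)
```

```bash
sed -i "s/    z=d\['range_z'\]/    d['rotation']=np.array(d['rotation']); d['rotation']=d['rotation'] if d['rotation'].ndim==2 else R.from_rotvec(d['rotation']).as_matrix()\n    z=d['range_z']/" h.py
python3 - <<'E'
from h import *
for c in ['top','side']:
    d=cam(c); print(d['rotation'],d['origin']); P=cloud(d);save(c+'0',d['frame']); np.save(c+'0.npy',P)
    print(np.nanmedian(P[...,2]))
    for t in ['model','model_mid','block','block_edge','block_press','rack','rack_seat','sander','tape','bin']:
        print(c,t,[(np.round(r['point'],3).tolist(),round(r['p'],2)) for r in pinpoint(c,t)][:4])
E
```

```text
[-2.1476  2.203  -0.0901] [0.4847 0.1109 1.0124]
9.993111425576906e-05
top model [([0.381, 0.218, -0.003], 0.73), ([0.547, 0.427, -0.002], 0.64), ([0.58, 0.197, 0.061], 0.62), ([0.533, -0.188, 0.074], 0.16)]
top model_mid [([0.55, 0.427, 0.009], 0.79), ([0.38, 0.217, 0.002], 0.74), ([0.576, 0.198, 0.068], 0.71)]
top block []
top block_edge []
top block_press [([0.536, 0.21, 0.075], 0.63), ([0.531, -0.192, -0.003], 0.34)]
top rack [([0.529, -0.19, 0.002], 0.61)]
top rack_seat [([0.535, -0.183, 0.074], 0.62)]
top sander [([0.389, 0.007, -0.002], 0.97)]
top tape [([0.39, 0.006, 0.0], 0.75), ([0.729, 0.008, 0.006], 0.67)]
top bin [([0.727, 0.318, -0.001], 0.74), ([0.39, 0.006, -0.002], 0.46)]
[-0.4865  2.614  -1.3545] [0.3014 0.8591 0.6423]
0.003532320115101184
side model [([0.382, 0.217, 0.001], 0.9), ([0.576, 0.202, 0.061], 0.79), ([0.544, 0.428, -0.003], 0.56)]
side model_mid [([0.379, 0.215, 0.006], 0.86), ([0.544, 0.426, 0.009], 0.84), ([0.532, -0.19, 0.075], 0.67), ([0.575, 0.196, 0.071], 0.65)]
side block [([0.571, 0.203, -0.002], 0.75), ([0.386, 0.005, 0.003], 0.73), ([0.577, 0.201, 0.067], 0.53)]
side block_edge [([0.573, 0.197, 0.064], 0.58)]
side block_press [([0.535, 0.216, 0.073], 0.88)]
side rack [([0.534, -0.187, 0.003], 0.58)]
side rack_seat [([0.532, -0.194, 0.077], 0.68)]
side sander [([0.386, 0.004, -0.0], 0.89)]
side tape [([0.733, 0.01, -0.001], 0.7)]
side bin [([0.733, 0.32, 0.001], 0.72)]
```

View pics/top0.png

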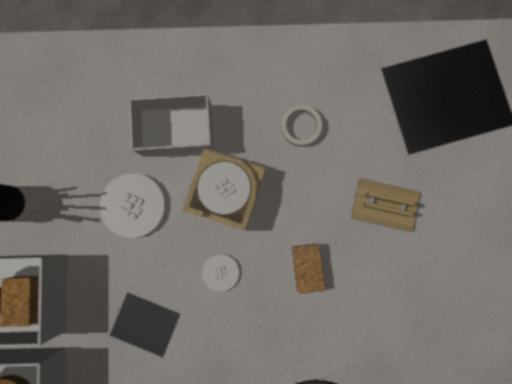

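View pics/side0.png

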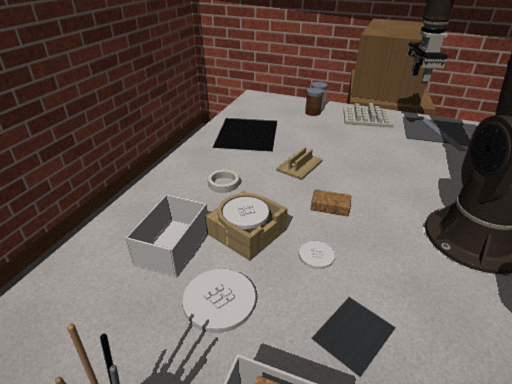

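```bash
python3 - <<'E'
from h import *
P=np.load('top0.npy')
def sel(c,r,lo,hi):
    m=(np.hypot(P[...,0]-c[0],P[...,1]-c[1])<r)&(P[...,2]>lo)&(P[...,2]<hi)
    return P[m]
for n,c,r,lo,hi in [('block',(.575,.2),.14,.05,.09),('model',(.575,.2),.064,.066,.085),('rackbase',(.532,-.19),.12,.006,.06),('cheeks',(.532,-.19),.12,.040,.06)]:
    Q=sel(c,r,lo,hi); (cx,cy),(w,h),a=cv2.minAreaRect((Q[:,:2]*1000).astype(np.float32))
    print(n,len(Q),round(cx,1),round(cy,1),round(w,1),round(h,1),round(a,1),np.percentile(Q[:,2],[5,50,95]),Q[:,:2].mean(0))
# side too
P=np.load('side0.npy')
for n,c,r,lo,hi in [('block',(.575,.2),.14,.066,.09),('rackbase',(.532,-.19),.12,.006,.06),('cheeks',(.532,-.19),.12,.040,.06)]:
    Q=sel(c,r,lo,hi); (cx,cy),(w,h),a=cv2.minAreaRect((Q[:,:2]*1000).astype(np.float32))
    print(n,len(Q),round(cx,1),round(cy,1),round(w,1),round(h,1),round(a,1))
im=cv2.imread('pics/top0.png'); a=cv2.resize(im[140:240,170:280],None,fx=4,fy=4,interpolation=2); b=cv2.resize(im[165:245,340:435],None,fx=4,fy=4,interpolation=2)
o=np.zeros((400,820,3),np.uint8);o[:a.shape[0],:a.shape[1]]=a;b=b[:,:380];o[:b.shape[0],440:440+b.shape[1]]=b
cv2.imwrite('pics/crop1.png',o[:,:800])
E
```

```text
block 4131 604.4 215.8 205.7 195.5 70.8 [0.058  0.0739 0.0783] [0.5826 0.1985]
model 2197 578.9 197.8 122.3 118.5 34.5 [0.071  0.074  0.0774] [0.5781 0.1982]
rackbase 2561 537.6 -191.0 167.5 177.3 9.8 [0.009  0.0125 0.0485] [ 0.531  -0.1872]
cheeks 368 532.0 -189.3 110.4 33.8 75.6 [0.0428 0.0477 0.0508] [ 0.5317 -0.1891]
block 2170 603.3 216.2 206.3 197.6 70.8
rackbase 812 529.7 -198.8 207.8 202.7 25.4
cheeks 172 530.0 -188.7 111.9 36.7 76.1
```

View pics/crop1.png

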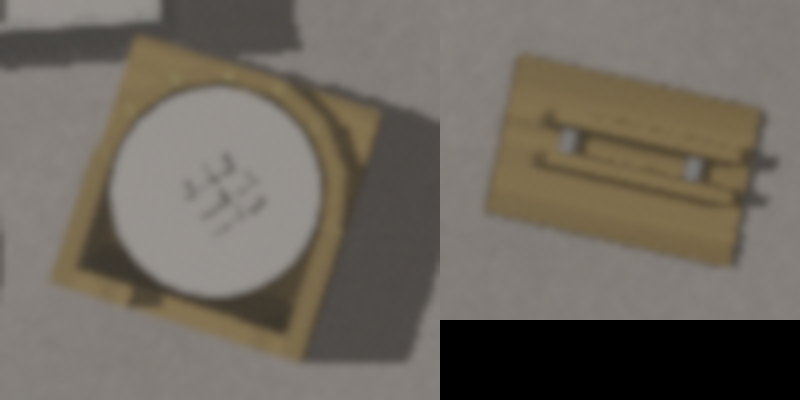

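```bash
cat >> h.py <<'E'
def tgt(tip_like,xax,zax,off):
    "TCP pose with point 'off' m ahead of flange at tip_like"
    x=np.array(xax,float);x/=np.linalg.norm(x);z=np.array(zax,float);z-=x*(z@x);z/=np.linalg.norm(z)
    M=np.stack([x,np.cross(z,x),z],1); return np.array(tip_like)-off*x,M
def plan(p1,M1,n=None,p0=None,M0=None):
    s=arm.observe()
    if p0 is None: p0=np.array(s['position'])
    if M0 is None: M0=R.from_rotvec(s['ee_rot']).as_matrix()
    w=R.from_matrix(M0.T@M1).as_rotvec(); d=np.linalg.norm(p1-p0); a=np.degrees(np.linalg.norm(w))
    n=n or int(max(np.ceil(d/.06),np.ceil(a/10.3),1)); print('dist',d,'ang',a,'rows',n)
    p,M=p0.copy(),M0.copy()
    for k in range(1,n+1):
        pn=p0+(p1-p0)*k/n; Mn=M0@R.from_rotvec(w*k/n).as_matrix()
        print(np.round(M.T@(pn-p)*1000,1).tolist(),np.round(np.degrees(R.from_matrix(M.T@Mn).as_rotvec()),2).tolist())
        p,M=pn,Mn
E
python3 - <<'E'
from h import *
P=np.load('top0.npy'); im=cv2.imread('pics/top0.png').astype(int)
brown=(im[...,2]-im[...,0]>25)
m=brown&(np.hypot(P[...,0]-.575,P[...,1]-.2)<.12)&(P[...,2]>.06)&(P[...,2]<.085)
Q=P[m]; r=cv2.minAreaRect((Q[:,:2]*1000).astype(np.float32));print(len(Q),r,cv2.boxPoints(r))
# robust orientation: trimmed extents vs angle
for a in np.radians(np.arange(155,169,1)):
    e=np.array([[np.cos(a),np.sin(a)],[-np.sin(a),np.cos(a)]]); q=Q[:,:2]@e.T
    lo,hi=np.percentile(q,[1,99],axis=0); print(round(np.degrees(a)),(hi-lo)*1000,((lo+hi)/2)@e)
a=np.radians(161.5); p,M=tgt([.534,.2125,.17],[0,0,-1],[-np.sin(a)*-1*1,-np.cos(a),0],.178); print(M)
plan(p,M,15)
E
```

```text
1369 ((575.1994018554688, 196.59683227539062), (150.27684020996094, 152.67947387695312), 70.67058563232422) [[478.2921 150.9622]
 [622.3652 100.4255]
 [672.1067 242.2314]
 [528.0336 292.7682]]
155 [158.8713 156.5918] [0.5749 0.1963]
156 [157.1355 154.8073] [0.5748 0.1963]
157 [155.6235 153.3947] [0.5748 0.1964]
158 [154.0467 151.6083] [0.5749 0.1962]
159 [152.5319 150.4347] [0.5749 0.1963]
160 [151.071 149.467] [0.5748 0.1964]
161 [151.1106 149.1038] [0.575  0.1967]
162 [151.8228 149.0824] [0.5751 0.1969]
163 [153.2106 149.8498] [0.5751 0.197 ]
164 [154.8052 151.0463] [0.5751 0.1972]
165 [156.3311 152.9778] [0.5751 0.1973]
166 [158.0313 154.7598] [0.575  0.1972]
167 [159.6682 156.4541] [0.575  0.1971]
168 [161.3451 158.34  ] [0.575 0.197]
[[ 0.     -0.9483  0.3173]
 [ 0.      0.3173  0.9483]
 [-1.      0.      0.    ]]
dist 0.8734496105143486 ang 142.8955894314698 rows 15
[3.8, 38.3, -43.7] [-9.53, 0.0, 0.0]
[3.8, 45.0, -36.8] [-9.53, 0.0, 0.0]
[3.8, 50.4, -28.9] [-9.53, 0.0, 0.0]
[3.8, 54.5, -20.1] [-9.53, 0.0, 0.0]
[3.8, 57.1, -10.8] [-9.53, 0.0, 0.0]
[3.8, 58.1, -1.2] [-9.53, 0.0, 0.0]
[3.8, 57.5, 8.4] [-9.53, 0.0, 0.0]
[3.8, 55.3, 17.8] [-9.53, 0.0, 0.0]
[3.8, 51.6, 26.7] [-9.53, 0.0, 0.0]
[3.8, 46.5, 34.9] [-9.53, 0.0, 0.0]
[3.8, 40.0, 42.1] [-9.53, 0.0, 0.0]
[3.8, 32.5, 48.2] [-9.53, 0.0, 0.0]
[3.8, 24.1, 52.9] [-9.53, 0.0, 0.0]
[3.8, 15.0, 56.1] [-9.53, 0.0, 0.0]
[3.8, 5.5, 57.8] [-9.53, 0.0, 0.0]
```

>>> {"op": "arm_command", "data": {
  "motion": [
    [0,4,38,-44,-9.5,0,0],
    [0,4,45,-37,-9.5,0,0],
    [0,4,50,-29,-9.5,0,0],
    [0,4,54.5,-20,-9.5,0,0],
    [0,4,57,-11,-9.5,0,0]
  ],
  "newtons": 20
}}

```text
clock: 1.78
position: [0.3107, -0.3222, 0.3849]
ee_rot: [0.322, 1.546, -0.323]
force: [1.8, -0.1, -0.1]
width: 0.505
```

>>> {"op": "arm_command", "data": {
  "motion": [
    [0,4,58,-1,-9.5,0,0],
    [0,4,57.5,8.5,-9.5,0,0],
    [0,4,55,18,-9.5,0,0],
    [0,4,51.5,27,-9.5,0,0],
    [0,4,46.5,35,-9.5,0,0]
  ]
}}

```text
clock: 2.4
position: [0.4238, -0.055, 0.365]
ee_rot: [-0.327, 1.545, 0.326]
force: [0.9, -1.5, -1.0]
width: 0.011
```

>>> {"op": "arm_command", "data": {
  "motion": [
    [0,4,40,42,-9.5,0,0],
    [0,4,32.5,48,-9.5,0,0],
    [0,4,24,53,-9.5,0,0],
    [0,4,15,56,-9.5,0,0],
    [0,4,5.5,58,-9.5,0,0]
  ]
}}

```text
clock: 3.02
position: [0.5371, 0.2124, 0.3446]
ee_rot: [-0.967, 1.345, 0.966]
force: [2.0, 0.0, 0.1]
width: 0.003
```

```bash
python3 - <<'E'
from h import *
s=arm.observe(); print(s['joints'],s['position'])
d=cam('wrist'); save('w1',d['frame']); P=cloud(d); np.save('w1.npy',P)
for t in ['model_mid','block_press','block_edge','block']: print(t,[(np.round(r['point'],4).tolist(),round(r['p'],2)) for r in pinpoint('wrist',t)][:3])
a=np.radians(161); bx=np.array([np.cos(a),np.sin(a),0]);by=np.array([-bx[1],bx[0],0])
p,M=tgt(np.array([.534,.2110,.080])+.002*bx,[0,0,-1],-by,.178); plan(p,M)
E
```

```text
[ 0.0673  0.5355 -0.7771  1.7205  0.423   1.0609  0.3945] [0.5371 0.2124 0.3446]
model_mid [([0.577, 0.1964, 0.0643], 0.86), ([0.5468, 0.4263, 0.0109], 0.84)]
block_press [([0.575, 0.2009, 0.0629], 0.25)]
block_edge []
block []
dist 0.08643019017136033 ang 0.0950532946739976 rows 2
[43.2, 2.1, -0.2] [0.04, -0.02, -0.02]
[43.2, 2.1, -0.2] [0.04, -0.02, -0.02]
```

View pics/w1.png

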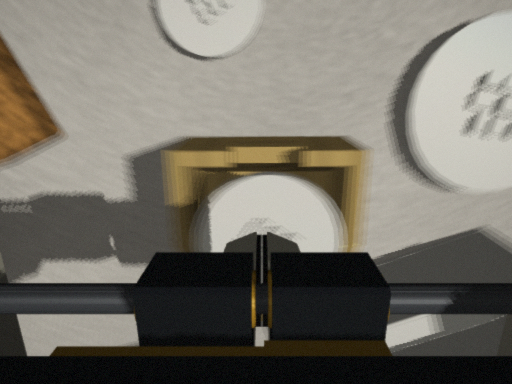

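>>> {"op": "arm_command", "data": {
  "motion": [
    [0,43,2,0,0,0,0],
    [0,43,2,0,0,0,0],
    [0,0,0,0,0,0,0]
  ]
}}

```text
clock: 3.65
position: [0.5316, 0.2098, 0.2566]
ee_rot: [-0.962, 1.354, 0.962]
force: [0.4, -0.7, 0.4]
width: 0.003
```

>>> {"op": "arm_command", "data": {
  "motion": [
    [0,6,0,0,0,0,0],
    [0,5,0,0,0,0,0],
    [0,5,0,0,0,0,0],
    [0,5,0,0,0,0,0],
    [0,5,0,0,0,0,0]
  ]
}}

```text
clock: 4.28
position: [0.5326, 0.2122, 0.2325]
ee_rot: [-0.963, 1.347, 0.963]
force: [-0.4, -0.4, -0.0]
width: 0.003
```

>>> {"op": "arm_command", "data": {
  "motion": [
    [0,5,0,0,0,0,0],
    [0,4,0,0,0,0,0],
    [0,4,0,0,0,0,0],
    [0,3,0,0,0,0,0],
    [0,0,0,0,0,0,0]
  ]
}}

```text
clock: 4.9
position: [0.5325, 0.2121, 0.2165]
ee_rot: [-0.963, 1.348, 0.963]
force: [0.1, 0.4, 0.2]
width: 0.008
```

```bash
python3 - <<'E'
from h import *
s=arm.observe(); print(s['position'],s['force'])
d=cam('side'); a=cv2.resize(d['frame'][170:270,180:310],None,fx=4,fy=4); d=cam('wrist'); save('c2',np.hstack([a[:384],d['frame'][:,120:400]]))
E
```

```text
[0.5325 0.2121 0.2165] [0.1442 0.4182 0.1549]
```

View pics/c2.png

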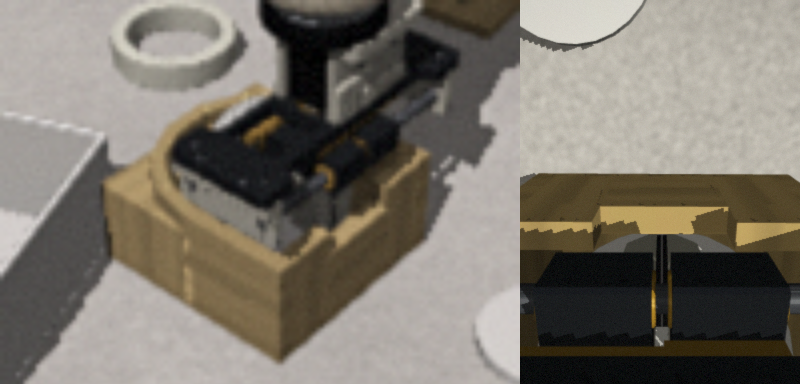

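>>> {"op": "arm_command", "data": {
  "motion": [
    [0,-10,0,0,0,0,0],
    [0,-20,0,0,0,0,0],
    [0,-50,0,0,0,0,0],
    [0,-60,0,0,0,0,0],
    [0,-60,0,0,0,0,0]
  ]
}}

```text
clock: 5.62
position: [0.532, 0.2123, 0.4203]
ee_rot: [-0.963, 1.346, 0.963]
force: [0.8, 0.5, 0.5]
width: 0.005
```

```bash
python3 - <<'E'
from h import *
s=arm.observe(); print(s['position'],s['force'])
for c in ['side','top']:
    d=cam(c); P=cloud(d); np.save(c+'2.npy',P); np.save(c+'2f.npy',d['frame'])
    for t in ['model_mid','model','block_edge']: print(c,t,[(np.round(r['point'],4).tolist(),round(r['p'],2)) for r in pinpoint(c,t)][:4])
    f=d['frame'].astype(int); m=(np.hypot(P[...,0]-.57,P[...,1]-.2)<.075)&(P[...,2]>.078)&(P[...,2]<.125)
    Q=P[m]; a=np.radians(161); b=np.array([np.cos(a),np.sin(a)]); o=np.array([.5737,.197])
    q=Q[:,:2]-o; x=q@b; y=q@np.array([-b[1],b[0]])
    if len(Q)>20: 
        print(len(Q),'z',np.percentile(Q[:,2],[50,95,99]),'x',np.percentile(x,[1,50,99]),'y',np.percentile(y,[1,50,99])); A=np.c_[x,y,np.ones(len(x))]; print(np.linalg.lstsq(A,Q[:,2],rcond=None)[0])
    if c=='side': save('c3',cv2.resize(d['frame'][170:270,180:310],None,fx=4,fy=4))
E
```

```text
[0.532  0.2123 0.4203] [0.7872 0.4569 0.4963]
side model_mid [([0.5444, 0.4275, 0.0098], 0.83), ([0.5646, 0.2014, 0.0639], 0.81), ([0.379, 0.2146, 0.0018], 0.78)]
side model [([0.3832, 0.2158, 0.0002], 0.94), ([0.5435, 0.4241, -0.0004], 0.85), ([0.5692, 0.2049, 0.059], 0.74), ([0.7318, 0.0124, 0.0027], 0.55)]
side block_edge [([0.5716, 0.1966, 0.0588], 0.61)]
739 z [0.0878 0.1122 0.115 ] x [-0.066  -0.0039  0.0678] y [-0.0725 -0.0117  0.0686]
[-0.1068  0.0406  0.0906]
top model_mid []
top model [([0.5711, 0.2001, 0.0555], 0.41)]
top block_edge [([0.5731, 0.1986, 0.0596], 0.82)]
95 z [0.1015 0.1095 0.1098] x [-0.0656 -0.0179 -0.0055] y [-0.0271  0.0318  0.0599]
[ 0.6385 -0.4908  0.1265]
```

View pics/c3.png

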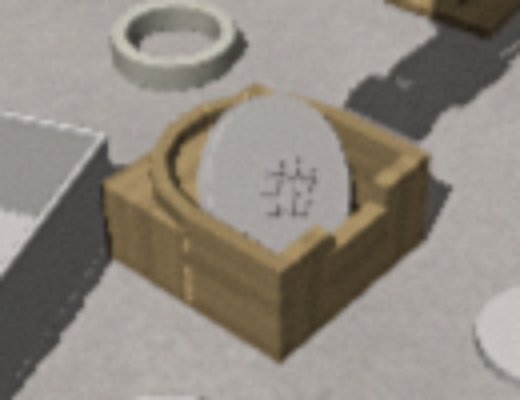

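```bash
python3 - <<'E'
from h import *
P=np.load('side2.npy'); f=np.load('side2f.npy').astype(int)
a=np.radians(161); b=np.array([np.cos(a),np.sin(a),0]); by=np.array([-b[1],b[0],0]); o=np.array([.5737,.197,0])
q=(P-o); X=q@b; Y=q@by; Z=P[...,2]
nom=np.array([np.sin(np.radians(58)),0,np.cos(np.radians(58))])
B=np.stack([X-.009,Y,Z-.060],-1)
dist=B@nom-.006
m=(abs(dist)<.012)&(np.linalg.norm(B,axis=-1)<.07)&(f[...,0]-f[...,2]<18)&(f.sum(-1)>300)
Q=np.stack([X,Y,Z],-1)[m]
for _ in range(4):
    c=Q.mean(0); n=np.linalg.svd(Q-c)[2][2]; n*=np.sign(n[0]); r=(Q-c)@n; Q=Q[abs(r)<max(.002,1.5*r.std())]
print(len(Q),'n',n,'tilt',np.degrees(np.arccos(n[2])),'yaw',np.degrees(np.arctan2(n[1],n[0])),r.std())
u=np.cross(n,[0,1,0]); u*=np.sign(u[2]);u/=np.linalg.norm(u); v=np.cross(n,u)
s=(Q-c)@u; t=(Q-c)@v
(cx,cy),rad=cv2.minEnclosingCircle(np.c_[s,t].astype(np.float32)*1000)
print('circ',cx,cy,rad,'s',s.min(),s.max(),'t',t.min(),t.max())
ctr=c+u*cx/1000+v*cy/1000-.006*n; print('centre blk',ctr)
nw=n[0]*b+n[1]*by+n[2]*np.array([0,0,1]); cw=o+ctr[0]*b+ctr[1]*by+np.array([0,0,ctr[2]])
uw=np.array([0,0,1])-nw*nw[2]; uw/=np.linalg.norm(uw)
print('centre',cw,'n',nw,'u',uw,'rim',cw+.06*uw); np.savez('disc.npz',c=cw,n=nw,u=uw)
# hover: grasp point 60 mm beyond rim
p,M=tgt(cw+.13*uw,-uw,-nw,.159); plan(p,M)
E
```

```text
832 n [ 0.8514 -0.0066  0.5244] tilt 58.371882456793315 yaw -0.44453946894380103 0.0009590451604909098
circ -7.524084568023682 2.6778879165649414 60.072452545166016 s -0.05650837513123121 0.04840561529876823 t -0.05732039380996616 0.05906126557696438
centre blk [ 0.0072 -0.002   0.0658]
centre [0.5675 0.2012 0.0658] n [-0.8029  0.2834  0.5244] u [ 0.4945 -0.1746  0.8515] rim [0.5972 0.1907 0.1169]
dist 0.21510453695317172 ang 94.73034341037523 rows 10
[10.4, -18.9, 0.0] [8.8, 2.46, 2.49]
[9.5, -19.0, 3.4] [8.8, 2.46, 2.49]
[8.4, -18.6, 6.6] [8.8, 2.46, 2.49]
[7.3, -17.7, 9.8] [8.8, 2.46, 2.49]
[6.1, -16.3, 12.7] [8.8, 2.46, 2.49]
[4.8, -14.4, 15.3] [8.8, 2.46, 2.49]
[3.5, -12.0, 17.5] [8.8, 2.46, 2.49]
[2.2, -9.3, 19.3] [8.8, 2.46, 2.49]
[1.1, -6.3, 20.5] [8.8, 2.46, 2.49]
[-0.1, -3.1, 21.3] [8.8, 2.46, 2.49]
```

>>> {"op": "arm_command", "data": {
  "motion": [
    [36,10,-19,0,8.8,2.5,2.5],
    [36,9.5,-19,3.5,8.8,2.5,2.5],
    [36,8.5,-18.5,6.5,8.8,2.5,2.5],
    [36,7,-17.5,10,8.8,2.5,2.5],
    [36,6,-16,13,8.8,2.5,2.5]
  ]
}}

```text
clock: 6.65
position: [0.6222, 0.1824, 0.3637]
ee_rot: [-0.335, 1.843, 0.416]
force: [0.2, -0.2, 0.7]
width: 0.385
```

>>> {"op": "arm_command", "data": {
  "motion": [
    [36,5,-14.5,15,8.8,2.5,2.5],
    [36,3.5,-12,17.5,8.8,2.5,2.5],
    [36,2,-9,19,8.8,2.5,2.5],
    [36,1,-6,20.5,8.8,2.5,2.5],
    [36,0,-3,21,8.8,2.5,2.5]
  ]
}}

```text
clock: 7.28
position: [0.7105, 0.1525, 0.3117]
ee_rot: [0.362, 2.107, -0.208]
force: [0.3, -0.8, 0.3]
width: 0.388
```

```bash
python3 - <<'E'
from h import *
s=arm.observe(); print(s['position'],s['width'],s['joints'])
D=np.load('disc.npz'); c,n,u=D['c'],D['n'],D['u']
p,M=tgt(c+.13*u,-u,-n,.159); plan(p,M)
p1,_=tgt(c+.052*u,-u,-n,.159); print('then');plan(p1,M,p0=p,M0=M)
E
```

```text
[0.7105 0.1525 0.3117] 0.38777917212721486 [-0.0368  0.8828 -0.3817  1.0909 -0.0521  1.6521 -0.6906]
dist 0.001717900270455051 ang 0.5866309965645021 rows 1
[-0.5, -1.6, 0.3] [-0.35, -0.44, 0.16]
then
dist 0.07799999999999997 ang 0.0 rows 2
[39.0, 0.0, 0.0] [0.0, 0.0, 0.0]
[39.0, -0.0, -0.0] [0.0, 0.0, 0.0]
```

```bash
python3 - <<'E'
from h import *
s=arm.observe(); d=cam('wrist'); P=cloud(d); save('w3',d['frame'])
M=R.from_rotvec(s['ee_rot']).as_matrix(); T=(P-np.array(s['position']))@M*1000
D=np.load('disc.npz'); c,n,u=D['c'],D['n'],D['u']; ct=(c-s['position'])@M*1000; print('centre tool',ct)
f=d['frame'].astype(int)
m=(abs(T[...,2]-ct[2])<14)&(np.hypot(T[...,0]-ct[0],T[...,1]-ct[1])<66)&(T[...,0]>200)&(abs(f[...,0]-f[...,2])<20)&(f.sum(-1)>240)
Q=T[m]; print(len(Q),np.percentile(Q,[1,5,50,95,99],axis=0))
E
```

```text
centre tool [288.5391  -0.8284   2.5755]
2755 [[234.0262 -43.9488  -5.4774]
 [234.8159 -34.1406  -3.7675]
 [243.6416  15.3179   3.06  ]
 [287.6214  53.6999  11.2656]
 [291.9605  57.1865  12.1225]]
```

View pics/w3.png

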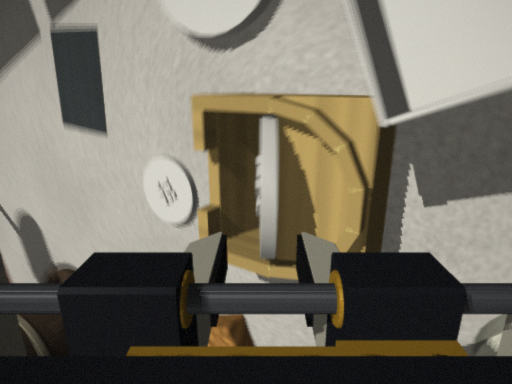

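>>> {"op": "arm_command", "data": {
  "motion": [
    [36,30,-1,1.5,0,-0.4,0],
    [36,30,0,0,0,0,0],
    [36,20,0,0,0,0,0],
    [36,0,0,0,0,0,0]
  ]
}}

```text
clock: 7.82
position: [0.67, 0.1652, 0.2429]
ee_rot: [0.353, 2.101, -0.203]
force: [0.6, -0.2, -0.6]
width: 0.392
```

>>> {"op": "arm_command", "data": {
  "motion": [
    [0,0,0,0,0,0,0],
    [0,0,0,0,0,0,0],
    [0,0,0,0,0,0,0],
    [0,0,0,0,0,0,0],
    [0,0,0,0,0,0,0]
  ],
  "newtons": 30
}}

```text
clock: 8.45
position: [0.6719, 0.1647, 0.2452]
ee_rot: [0.358, 2.095, -0.204]
force: [3.2, -1.2, 0.6]
width: 0.127
```

>>> {"op": "arm_command", "data": {
  "motion": [
    [0,-15,0,0,0,0,0],
    [0,-30,0,0,0,0,0],
    [0,-40,0,0,0,0,0],
    [0,-40,0,0,0,0,0],
    [0,0,0,0,0,0,0]
  ]
}}

```text
clock: 9.07
position: [0.7345, 0.1428, 0.3547]
ee_rot: [0.36, 2.091, -0.202]
force: [0.3, -0.3, -2.1]
width: 0.131
```

```bash
python3 - <<'E'
from h import *
a=np.radians(-14.3); rx=[np.cos(a),np.sin(a),0]
p,M=tgt([.532,-.1893,.385],[0,0,-1],rx,0); plan(p,M)
E
```

```text
dist 0.39015761728885145 ang 31.627491126460736 rows 7
[2.2, -54.4, -12.0] [-0.73, -4.46, -0.2]
[1.4, -54.2, -12.9] [-0.73, -4.46, -0.2]
[0.6, -54.0, -13.6] [-0.73, -4.46, -0.2]
[-0.3, -53.9, -14.3] [-0.73, -4.46, -0.2]
[-1.2, -53.7, -14.9] [-0.73, -4.46, -0.2]
[-2.2, -53.5, -15.5] [-0.73, -4.46, -0.2]
[-3.3, -53.3, -15.9] [-0.73, -4.46, -0.2]
```

>>> {"op": "arm_command", "data": {
  "motion": [
    [0,1,-27,-6,-0.4,-2.2,-0.1],
    [0,1,-54,-12.5,-0.7,-4.5,-0.2],
    [0,0.5,-54,-13.5,-0.7,-4.5,-0.2],
    [0,0,-54,-14,-0.7,-4.5,-0.2],
    [0,-1,-54,-15,-0.7,-4.5,-0.2]
  ]
}}

```text
clock: 9.7
position: [0.6017, -0.0711, 0.373]
ee_rot: [0.249, 1.753, -0.201]
force: [0.6, -1.1, -1.9]
width: 0.126
```

>>> {"op": "arm_command", "data": {
  "motion": [
    [0,-2,-53.5,-15.5,-0.7,-4.5,-0.2],
    [0,-3,-53,-16,-0.7,-4.5,-0.2],
    [0,-1,-26,-8,-0.4,-2.2,-0.1],
    [0,0,0,0,0,0,0],
    [0,0,0,0,0,0,0]
  ]
}}

```text
clock: 10.32
position: [0.531, -0.1863, 0.3841]
ee_rot: [0.194, 1.565, -0.196]
force: [0.2, 0.7, -0.8]
width: 0.13
```

```bash
python3 - <<'E'
from h import *
s=arm.observe(); print(s['position'],s['width'],s['force'],s['clock']); M=R.from_rotvec(s['ee_rot']).as_matrix(); print(M)
d=cam('wrist'); P=cloud(d); T=(P-np.array(s['position']))@M*1000; save('w4',d['frame'])
print('wrist rack',[(np.round(r['point'],4).tolist(),round(r['p'],2)) for r in pinpoint('wrist','rack_seat')+pinpoint('wrist','rack')])
c=P[(P[...,2]>.042)&(P[...,2]<.054)&(np.hypot(P[...,0]-.532,P[...,1]+.19)<.075)]
if len(c)>30:print('cheeks',len(c),cv2.minAreaRect((c[:,:2]*1000).astype(np.float32)))
for cn in ['side','top']:
    d=cam(cn); P=cloud(d); T=(P-np.array(s['position']))@M*1000
    f=d['frame'].astype(int)
    m=(abs(T[...,2])<12)&(abs(T[...,1])<66)&(T[...,0]>182)&(T[...,0]<285)
    Q=T[m]; print(cn,len(Q)); 
    if len(Q)>20: print(np.percentile(Q,[0,2,50,98,100],axis=0))
    print(cn,'model_mid',[(np.round(r['point'],4).tolist(),round(r['p'],2)) for r in pinpoint(cn,'model_mid')])
    c=P[(P[...,2]>.042)&(P[...,2]<.054)&(np.hypot(P[...,0]-.532,P[...,1]+.19)<.075)]
    if len(c)>30:print('cheeks',len(c),cv2.minAreaRect((c[:,:2]*1000).astype(np.float32)))
    if cn=='side': sd=d['frame'];
w=cv2.imread('pics/w4.png')[...,::-1]
save('c4',np.hstack([w[:, 100:420],cv2.resize(sd[80:208,230:390],(480,384))]))
E
```

```text
[ 0.531  -0.1863  0.3841] 0.12990475241903715 [ 0.1505  0.684  -0.7845] 10.325
[[-0.0028  0.2458  0.9693]
 [-0.0009  0.9693 -0.2458]
 [-1.     -0.0015 -0.0025]]
wrist rack [([0.529, -0.1865, 0.0765], 0.6), ([0.5313, -0.1934, -0.0], 0.94)]
cheeks 977 ((530.7581176757812, -189.16856384277344), (110.19525146484375, 32.8185920715332), 76.19029235839844)
side 423
[[182.3046 -60.1005 -11.2604]
 [183.7779 -53.563  -10.0383]
 [217.6629  12.155   -5.8344]
 [265.1061  59.3689   3.6438]
 [271.1562  62.6573   5.413 ]]
side model_mid [([0.5434, 0.4261, 0.0103], 0.95), ([0.5353, -0.1903, 0.1698], 0.68), ([0.3805, 0.2138, 0.0052], 0.57)]
cheeks 154 ((530.176513671875, -189.266845703125), (114.86077117919922, 35.88043975830078), 76.27127838134766)
top 221
[[182.3481 -14.145   -9.0602]
 [183.6131  -3.3418  -8.7738]
 [209.2933  36.0448  -4.5413]
 [271.2525  58.6227   6.7686]
 [275.0912  59.629    7.1428]]
top model_mid [([0.3762, 0.2168, 0.0009], 0.85), ([0.5282, -0.1861, 0.1649], 0.68)]
cheeks 192 ((532.4078369140625, -185.9975128173828), (102.77810668945312, 33.210121154785156), 74.8815689086914)
```

View pics/c4.png

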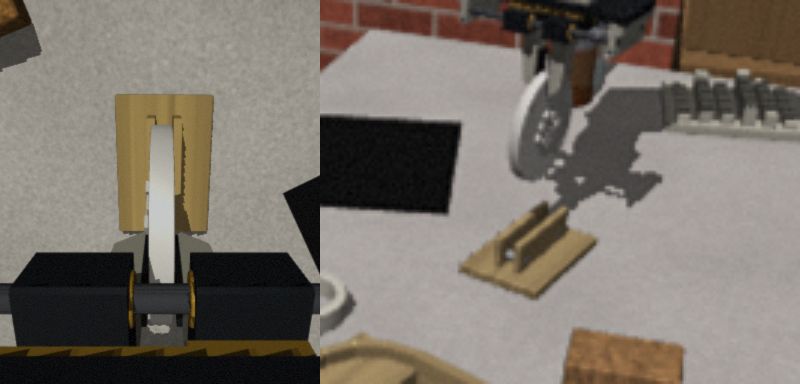

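```bash
python3 - <<'E'
from h import *
s=arm.observe(); M=R.from_rotvec(s['ee_rot']).as_matrix()
for cn in ['side','wrist']:
    d=cam(cn); P=cloud(d); T=(P-np.array(s['position']))@M*1000
    m=(abs(T[...,2])<14)&(abs(T[...,1])<66)&(T[...,0]>200)&(T[...,0]<285)
    if cn=='side': m&=(np.hypot(T[...,0]-214,T[...,1])>28)
    Q=T[m]
    if cn=='side':
        for _ in range(4):
            A=np.c_[Q[:,0]-214,Q[:,1],np.ones(len(Q))]; k=np.linalg.lstsq(A,Q[:,2],rcond=None)[0]; r=Q[:,2]-A@k; Q=Q[abs(r)<max(1.5,1.5*r.std())]
        print('face',len(Q),'slopes deg x,y',np.degrees(k[:2]),'z at centre',k[2],r.std())
    else:
        # rim seen from above: mid z per y bin
        for y in range(-60,65,10):
            q=Q[abs(Q[:,1]-y)<5]
            if len(q)>20: print(y,len(q),'z',np.percentile(q[:,2],[3,97]),'mid',np.percentile(q[:,2],[3,97]).mean(),'xmin',q[:,0].min())
E
```

```text
face 176 slopes deg x,y [-0.2302  0.3341] z at centre -6.350032391944409 0.7649834706475818
10 41 z [-10.8755  -8.7164] mid -9.7959573960075 xmin 200.0739817547928
20 59 z [-10.5975  -8.9885] mid -9.793031822069908 xmin 207.85955384214867
60 180 z [-6.5195  4.5869] mid -0.9663157146729033 xmin 200.0310737376195
```

```bash
python3 - <<'E'
from h import *
a=np.radians(-14.0); rx=[np.cos(a),np.sin(a),0]
p,M=tgt([.5316,-.1892,.35],[0,0,-1],rx,0); plan(p,M,1)
E
```

```text
dist 0.034480512695636845 ang 0.29371083611663457 rows 1
[34.4, -1.9, 0.8] [-0.25, -0.07, 0.13]
```

>>> {"op": "arm_command", "data": {
  "motion": [
    [0,17,-2,0.8,-0.2,0,0.1],
    [0,17,0,0,0,0,0],
    [0,0,0,0,0,0,0],
    [0,0,0,0,0,0,0]
  ]
}}

```text
clock: 11.28
position: [0.5314, -0.1895, 0.3504]
ee_rot: [0.193, 1.564, -0.193]
force: [0.0, 0.2, -1.1]
width: 0.127
```

```bash
python3 - <<'E'
from h import *
s=arm.observe(); print(s['position'],s['force']); M=R.from_rotvec(s['ee_rot']).as_matrix(); print(M)
a=np.radians(-14.0); rx=[np.cos(a),np.sin(a),0]
p,M1=tgt([.5316,-.1892,.35],[0,0,-1],rx,0); plan(p,M1,1)
d=cam('wrist'); P=cloud(d); T=(P-np.array(s['position']))@M*1000
c=P[(P[...,2]>.042)&(P[...,2]<.054)&(np.hypot(P[...,0]-.532,P[...,1]+.19)<.075)]
print('cheeks',len(c),cv2.minAreaRect((c[:,:2]*1000).astype(np.float32)))
E
```

```text
[ 0.5314 -0.1895  0.3504] [ 0.0453  0.2077 -1.1233]
[[-0.0014  0.2433  0.9699]
 [-0.0002  0.9699 -0.2433]
 [-1.     -0.0005 -0.0013]]
dist 0.0005098769512196559 ang 0.11640733892849607 rows 1
[0.4, 0.3, 0.1] [-0.08, -0.08, 0.03]
cheeks 1369 ((531.2109985351562, -185.94166564941406), (103.46778106689453, 33.1042366027832), 75.47021484375)
```

>>> {"op": "arm_command", "data": {
  "motion": [
    [0,10,0,0,0,0,0],
    [0,10,0,0,0,0,0],
    [0,7,0,0,0,0,0],
    [0,6,0,0,0,0,0],
    [0,0,0,0,0,0,0]
  ]
}}

```text
clock: 11.95
position: [0.5312, -0.1895, 0.317]
ee_rot: [0.193, 1.564, -0.193]
force: [0.1, 0.5, -2.0]
width: 0.131
```

>>> {"op": "arm_command", "data": {
  "motion": [
    [0,5,0,0,0,0,0],
    [0,5,0,0,0,0,0],
    [0,5,0,0,0,0,0],
    [0,4,0,0,0,0,0],
    [0,0,0,0,0,0,0]
  ]
}}

```text
clock: 12.58
position: [0.5312, -0.1895, 0.2982]
ee_rot: [0.193, 1.564, -0.193]
force: [-0.2, -0.1, -1.9]
width: 0.129
```

>>> {"op": "arm_command", "data": {
  "motion": [
    [0,2,0,0,0,0,0],
    [0,2,0,0,0,0,0],
    [0,2,0,0,0,0,0],
    [0,0,0,0,0,0,0]
  ]
}}

```text
clock: 13.08
position: [0.5313, -0.1895, 0.2924]
ee_rot: [0.193, 1.563, -0.193]
force: [1.4, -0.3, -1.8]
width: 0.127
```

>>> {"op": "arm_command", "data": {
  "motion": [
    [0,1.5,0,0,0,0,0],
    [0,1.5,0,0,0,0,0],
    [0,0,0,0,0,0,0]
  ]
}}

```text
clock: 13.45
position: [0.532, -0.1889, 0.2911]
ee_rot: [0.192, 1.561, -0.193]
force: [-1.3, 2.8, 12.3]
width: 0.127
```

>>> {"op": "arm_command", "data": {
  "motion": [
    [0,0.5,0,0,0,0,0],
    [0,0,0,0,0,0,0],
    [0,0,0,0,0,0,0]
  ]
}}

```text
clock: 13.82
position: [0.5321, -0.1889, 0.2911]
ee_rot: [0.192, 1.56, -0.193]
force: [-3.0, 4.1, 16.8]
width: 0.126
```

```bash
python3 - <<'E'
from h import *
s=arm.observe(); print(s['position'],s['force'])
a=np.radians(-14); rx=np.array([np.cos(a),np.sin(a),0]); ry=np.array([-rx[1],rx[0],0]); o=np.array([.5311,-.1892,0])
for cn in ['side','top']:
    d=cam(cn); P=cloud(d); q=P-o; X,Y,Z=q@rx*1000,q@ry*1000,P[...,2]*1000
    m=(abs(X)<12)&(abs(Y)<66)&(Z>55)&(Z<110); Q=np.c_[X[m],Y[m],Z[m]]; print(cn,len(Q),np.percentile(Q,[1,50,99],axis=0).tolist() if len(Q) else '')
    print([(np.round(r['point'],4).tolist(),round(r['p'],2)) for r in pinpoint(cn,'model_mid')])
    if cn=='side': save('c5',cv2.resize(d['frame'][90:208,240:390],(600,472)))
E
```

```text
[ 0.5321 -0.1889  0.2911] [-2.9695  4.1436 16.8422]
side 275 [[-10.411425832057741, -56.668396727975576, 55.30116626580167], [-5.864759127819698, 18.16788230006878, 84.51562019841641], [5.707104966262211, 58.81740679942091, 109.16622614993581]]
[([0.5428, 0.4253, 0.0099], 0.89), ([0.5318, -0.1872, 0.0765], 0.7), ([0.3801, 0.216, 0.004], 0.56)]
top 131 [[-8.718591567679312, 3.6439496042121324, 57.29461154605337], [-4.345774467942029, 42.08795611448739, 85.95345693607015], [5.943181912278716, 59.27070705359612, 109.228451706838]]
[([0.549, 0.4284, 0.0068], 0.58), ([0.379, 0.2138, 0.0014], 0.58)]
```

View pics/c5.png

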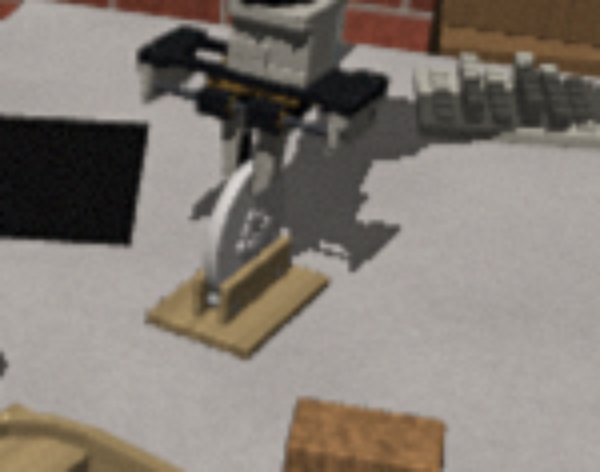

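The disc stands between the cheeks, resting on the rods and upright under the fingers. I'm releasing it now.

>>> {"op": "arm_command", "data": {
  "motion": [
    [13,-0.5,0,0,0,0,0],
    [16,0,0,0,0,0,0],
    [22,0,0,0,0,0,0],
    [32,0,0,0,0,0,0],
    [32,0,0,0,0,0,0]
  ]
}}

```text
clock: 14.65
position: [0.5313, -0.1896, 0.2894]
ee_rot: [0.193, 1.563, -0.193]
force: [-1.2, -0.4, -0.3]
width: 0.34
```

>>> {"op": "arm_command", "data": {
  "motion": [
    [32,-8,0,0,0,0,0],
    [32,-20,0,0,0,0,0],
    [32,-40,0,0,0,0,0],
    [32,-50,0,0,0,0,0],
    [32,0,0,0,0,0,0]
  ]
}}

```text
clock: 15.28
position: [0.5325, -0.1894, 0.4121]
ee_rot: [0.191, 1.555, -0.194]
force: [-0.4, 0.7, -0.8]
width: 0.347
```

```bash
python3 - <<'E'
from h import *
s=arm.observe(); print(s['position'],s['force'],s['width'],s['clock'])
a=np.radians(-14); rx=np.array([np.cos(a),np.sin(a),0]); ry=np.array([-rx[1],rx[0],0]); o=np.array([.5311,-.1892,0])
for cn in ['side','wrist']:
    d=cam(cn); P=cloud(d); q=P-o; X,Y,Z=q@rx*1000,q@ry*1000,P[...,2]*1000
    m=(abs(X)<20)&(abs(Y)<66)&(Z>55)&(Z<150); Q=np.c_[X[m],Y[m],Z[m]]; print(cn,len(Q),np.percentile(Q,[1,50,99],axis=0).round(1).tolist() if len(Q) else '')
    hi=Q[Q[:,2]>105]; print('x near top',np.percentile(hi[:,0],[2,50,98]) if len(hi)>9 else '')
    print([(np.round(r['point'],4).tolist(),round(r['p'],2)) for r in pinpoint(cn,'model_mid')])
    if cn=='side': sd=cv2.resize(d['frame'][90:218,230:390],(480,384))
    else: save('c6',np.hstack([d['frame'][:,100:420],sd]))
E
```

```text
[ 0.5325 -0.1894  0.4121] [-0.4008  0.7377 -0.7575] 0.34667419012460304 15.275
side 401 [[-11.0, -54.0, 55.9], [-6.0, 14.1, 96.7], [5.2, 60.0, 137.9]]
x near top [-8.1588 -5.6559  5.2115]
[([0.5321, -0.188, 0.0761], 0.84), ([0.3796, 0.2142, 0.005], 0.78), ([0.5438, 0.426, 0.0081], 0.56), ([0.7296, 0.0115, -0.0003], 0.34)]
wrist 2039 [[-9.6, -49.3, 73.9], [-1.0, 13.5, 126.9], [5.4, 59.1, 135.4]]
x near top [-5.855 -0.218  5.335]
[([0.5318, -0.1928, 0.072], 0.87)]
```

View pics/c6.png

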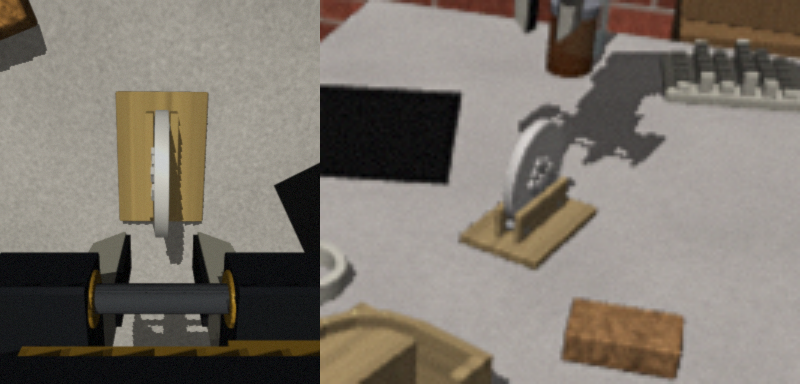

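The disc stands upright in the rack by itself with the gripper clear, so I'm handing in.

```bash
python3 -c "
from cell import arm
print(arm.sign_off())"
```

```text
the job is handed in; nothing more can be done
None
```

The middle-sized model now stands upright between the rack's cheeks, released, and the job is handed in at about 15 s of the 58 s allowed. The sign-off gives no verdict.

- **Tipping:** I pressed the overhanging side down about 35 mm with closed fingers. The disc dropped and leaned in the well by itself at a measured 58° from level.
- **Placing:** I pinched the raised edge at 30 N and turned the disc upright. I then lowered it until the rods pushed back with about 17 N, and only then opened the fingers.

**Last checks:**
- **Position:** the two cameras put the disc's centre within about 5 mm of the rack's middle, at 72 mm (wrist) and 76 mm (side) height; the rack seat is at 75 mm. The top edge reads 135–138 mm, where 135 mm is expected.
- **Upright:** the disc's rim sits centred over the rack, with no visible lean. I did not measure its angle again after release.
- **Clearance:** the gripper is about 10 cm above the disc, with no contact force beyond sensor noise.
- **Bystanders:** I did not measure the sanding block, tape roll or bin again at the end. The arm passed well above them and I saw no contact.

No check failed. The cameras differed by about 4–5 mm on the disc's centre, which is within the stated accuracy.

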